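Zero a dough press and set its gap

TASK

Set the gap of the bench dough press with the upright screw that has the dark bar handle on its bridge: turn it clockwise (seen from above) until you feel the upper plate bottom, pause there a moment, then back it off by a quarter turn from that stop and let go. Do not force it once it has bottomed, or the brass bush under the handle is dragged round in the bridge, and leave the other things on the table where they are.

Things in the scene. Friction and masses are not known exactly. Their poses are not given: they have to be found in the camera images.
- handle (a point): Centre of the dark steel bar handle, on the screw's upright axis: 54 mm long (this point's x), 14 mm thick (y), 32 mm high (z up), ends alike. Underside 24 mm above the bridge, on a 21 mm wide collar. The stop may lie at any direction of the bar. The handle stays where it is left and does not rise or sink as it turns; thread friction 0.06 N m; a soft grip (20 to 30 N) is enough.
- bush_edge (a point): Point on a corner of the brass six-sided bush (37 mm across corners, 9 mm high) that sits on the bridge around the screw, 18.5 mm from the screw's axis. It stays still unless the screw is forced: at the stop the torque rises abruptly, and above about 0.45 N m the bush is dragged round.
- plate_low (a point): Centre of the underside of the round upper aluminium plate (150 mm diameter, 16 mm thick), under the bridge. The screw moves it: clockwise from above lowers it 3 mm a full turn until it bottoms. It starts 50 to 137 degrees (0.9 to 2.4 rad) of turn above that stop, how much is not known beforehand.
- bed_top (a point): Centre of the top of the fixed round bed plate (150 mm diameter), 59 mm above the table, right under the screw; z up. The height of plate_low above this point is the gap: 0 when bottomed, 0.75 mm after a quarter turn back.
- press: The dough press, bolted to the table: dark base plate 170 (x) by 240 mm (y), two white posts 220 mm apart over their outer faces (y), a white bridge 44 mm wide and 220 mm long across their tops, its top face 138 mm above the table. Origin at the centre of its underside, under the screw.
- cutters: Bystander: nested round steel pastry cutters, 92 mm across, 45 mm high, loose. Origin at the centre of the underside.
- tin: Bystander: shallow aluminium tart tin, 110 mm across, 30 mm high, loose. Origin at the centre of the underside.
- scraper: Bystander: steel dough scraper with a dark wooden back, about 100 x 110 mm, 16 mm high, loose, lying flat. Origin at the middle of its underside.

How it is judged:
On the way, in this order (a step that is already met when the one before it is completed fails the run):
1. the screw is turned clockwise until the upper plate bottoms (gap below 0.06 mm) and stays there a moment (z of plate_low in the frame of bed_top below 6e-05 m), for 0.2 s.
2. the screw is backed off a quarter turn (gap 0.75 mm, within 0.125 mm, which is 15 degrees of turn) (z of plate_low in the frame of bed_top between 0.000625 and 0.000875 m), for 0.2 s.
At the end, for the whole second after the job is handed in: The screw stands a quarter turn (within 15 degrees) back from its stop, so that the gap is about 0.62 to 0.88 mm; the bush has not been dragged round (edge within 3 mm of its start); cutters, tin and scraper are within 20 mm of where they were (all of step 2 and distance of bush_edge from where it was at the start of the episode below 0.003 m and distance of each of cutters, tin, scraper from where it was at the start of the episode below 0.02 m); the robot touches nothing.
It fails at once if the bush is dragged round in the bridge by forcing the screw (its edge moves more than 3 mm, about 9 degrees) (distance of bush_edge from where it was at the start of the episode above 0.003 m).
It fails at once if a bystander is moved more than 20 mm (distance of any of cutters, tin, scraper from where it was at the start of the episode above 0.02 m).
It also fails if it takes over 67 s, if anything falls off the work surface, if the arm or the gripper's body presses on something with over 40 N, if the wrist force passes 120 N, or if a joint passes its speed limit or range.

ROBOT

A 7-joint arm with a two-finger parallel gripper is mounted at the origin on the work surface. World frame = base frame: x ahead of the robot, y to its left, z up, the work surface at z = 0. Lengths are in m, angles in rad, forces in N, time in s.
With the tool pointing down it reaches from about 0.4 to 0.925 m from the base axis. Payload 4.1 kg.
Tool frame: the origin (TCP) lies at the centre of the arm's flange, where the gripper is bolted on; the fingertips stand 173 mm ahead of it and the grasp point (between the pads) lies 155 mm ahead of it; y points along the fingers, z is the direction in which the jaws open and shut, and the axes are right-handed (so a half turn about y gives the same grasp; the last joint's range is limited). The gripper opens to 85 mm and grips with 20 to 120 N. Pads are 22 mm wide; open, the fingers measure 114 mm over their backs; the gripper's body (76 mm by 85 mm) begins 54 mm behind the grasp point. The pads swing forward as they close: fully open they stand 13 mm farther back than shut.
Start: joints at [-1.263, 0.398, 0.045, 1.537, -0.019, 1.207, -0.051], TCP at [0.257, 0.597, 0.405] pointing down, gripper open.
Joint ranges: [-2.82, 2.82], [-0.49, 2.23], [-1.37, 1.46], [0, 2.46], [-1.36, 4.5], [0.23, 2], [-2.94, 2.94]. Speed limits (rad/s): [2.57, 2.57, 3.14, 3.14, 3.14, 3.14, 3.14].

INTERFACE

Orientations are given as a unit quaternion [x, y, z, w].
In Python, from workcell import status, viewer, finish_job gives the robot as it stands.
- The arm moves only by the shell command python3 -m creep 'ROWS' [OPENING] [FORCE]. ROWS is JSON, a list of rows, each a list of 4 numbers: the shift along the tool's x, y, z in units of 30 mm (1.0 is 30 mm), then the turn about the tool's y in units of 6 degrees (1.0 is 6 degrees). In form: [[tx, ty, tz, spin], ...]. A call has 1 to 20 rows; each row shifts and turns the commanded pose from where the row before left it, along the tool's axes as they then stand; what a row does not reach is not made up. A row lasts 1/10 s, in which the tool goes at most 50 mm and 8.59 degrees, less where a joint would pass 70% of its speed; a pose out of reach is approached as far as the arm can. A call is refused whole if a number of a shift passes 1 or a number of a turn 1, either way. A call with a gripper value outside its range is refused whole. OPENING is the opening, from 0 (shut) to 1 (fully open), set as the call begins (- or left out, the last holds). The fingers move at their own pace and stop on an object; FORCE is the grip in N (left out, the last holds). Time passes only in rows, so rows that do not move let the fingers close. It gives the time, the measured TCP pose, the force and the opening at its end, in the units of the state.
- status.state(): the state, without advancing time (a new reading comes with each control period).
- viewer.snapshot(name): name is "side" or "top"; returns the picture (400x640x3 uint8, red, green, blue); there is no depth.
- viewer.get_calibration(name): a dict with "fx", "fy", "cx", "cy" (pixels), "position" and "orientation" of the camera in the world. Camera axes: x right, y down, z forward; pixel columns grow to the right and rows downward; lengths in m; the calibration is good to about 2 mm. A picture is of the moment at which its call begins. get_calibration takes no time and is no camera call.
- finish_job(): hands the job in, once; it reports no verdict.
The state is a dict: "clock": time; "joint_pos": joint angles; "dq": joint speeds; "joint_efforts": joint torques, N m; "ee_pos": TCP position; "tool_rot": TCP orientation; "wrist_force": force on the tool from outside, world axes, zero at the start; "torque": the same for the moment, N m; "finger_gap": finger opening in m.
Only numpy, scipy, OpenCV 4.12 (cv2) and the standard library are available. Lean on these libraries where they do the work, as an engineer would, in place of code of your own. Each camera call takes 0.05 s, during which the arm holds its last target.

## Working session

There is one attempt and no reset: what is moved stays moved. The work goes in short steps, Python scripts to look and compute and a shell command to move; the robot and the scene stay as the last step left them, time stands still between calls to the robot, and variables do not carry over. Pictures are saved under pics/ and viewed, and the job is handed in when it is done.

```bash
mkdir -p pics; ls
python3 - <<'E'
from workcell import status, viewer
import cv2
print(status.state())
for n in("side","top"):
    print(n,viewer.get_calibration(n)); cv2.imwrite(f"pics/{n}0.png",viewer.snapshot(n)[:,:,::-1])
E
```

```text
pics
{'clock': 0.0, 'joint_pos': array([-1.26300231,  0.39917809,  0.0450577 ,  1.53790352, -0.01872442,
        1.20689151, -0.05072551]), 'dq': array([-0.00012883, -0.00020801,  0.00117497, -0.00099917,  0.00096989,
        0.00177037,  0.00026597]), 'joint_efforts': array([-3.82661301e-04, -4.75111377e+01,  1.36435479e+00, -2.54227155e+01,
        1.15068399e-02,  9.46577842e-03, -1.59909291e-05]), 'ee_pos': array([0.25703066, 0.59668987, 0.40366213]), 'tool_rot': array([ 0.69321963, -0.14291204,  0.14271696, -0.69184866]), 'wrist_force': array([0.23802267, 0.1864246 , 0.70062754]), 'torque': array([-0.00340255,  0.00230546, -0.03920999]), 'finger_gap': 0.08524453234013309}
side {'fx': 447.7673194572614, 'fy': 447.7673194572614, 'cx': 316.4010038302639, 'cy': 200.30631199737945, 'position': array([ 0.30393019, -1.05922482,  0.96331422]), 'orientation': array([ 0.89373276, -0.07165849,  0.04307821, -0.44073924])}
top {'fx': 500.13402758233417, 'fy': 500.13402758233417, 'cx': 317.63642553217, 'cy': 204.0117211115566, 'position': array([0.3249581 , 0.004985  , 1.83862384]), 'orientation': array([ 0.70953665, -0.70269731,  0.03913574, -0.03525086])}
```

View pics/side0.png

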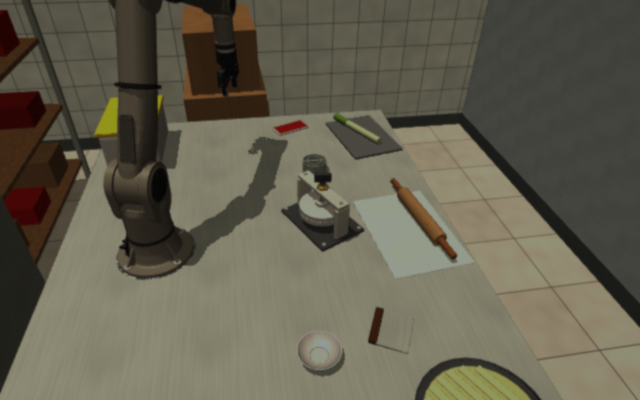

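View pics/top0.png

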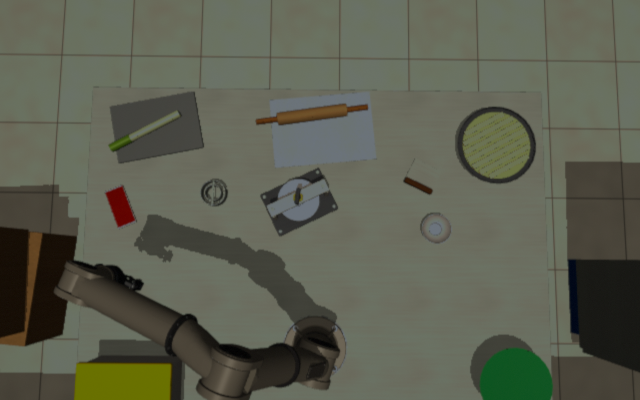

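Run:
```python
import cv2
a=cv2.imread("pics/top0.png")[160:242,250:350]; b=cv2.imread("pics/side0.png")[140:250,270:370]
cv2.imwrite("pics/c_top.png",cv2.resize(a,None,fx=7,fy=7,interpolation=cv2.INTER_CUBIC))
cv2.imwrite("pics/c_side.png",cv2.convertScaleAbs(cv2.resize(b,None,fx=5,fy=5,interpolation=cv2.INTER_CUBIC),alpha=1.5))
```

```text
(no output)
```

View pics/c_top.png

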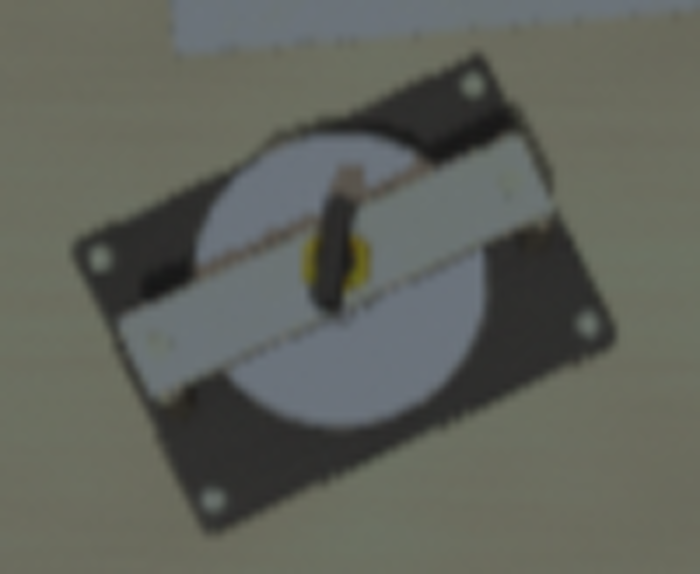

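View pics/c_side.png

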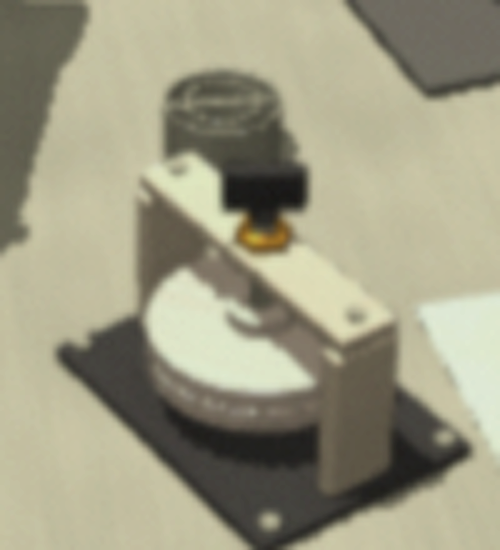

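The top picture shows the bar handle at full-image pixels of about (297,196), with the press turned in plan. In the side picture the handle is at about (323,177). I'll fit the press pose and handle angle to these.

```bash
cat > h.py <<'E'
import numpy as np
from workcell import viewer
from scipy.spatial.transform import Rotation as R
C={n:viewer.get_calibration(n) for n in("side","top")}
def proj(n,P):
    c=C[n];p=(np.atleast_2d(P)-c["position"])@R.from_quat(c["orientation"]).as_matrix()
    return np.c_[c["fx"]*p[:,0]/p[:,2]+c["cx"],c["fy"]*p[:,1]/p[:,2]+c["cy"]]
def ray(n,uv,z):
    c=C[n];d=R.from_quat(c["orientation"]).apply([(uv[0]-c["cx"])/c["fx"],(uv[1]-c["cy"])/c["fy"],1]);o=np.array(c["position"]);return o+d*(z-o[2])/d[2]
E
python3 - <<'E'
from h import *
from scipy.optimize import least_squares
T=lambda u,v:np.array([250+(u+.5)/7-.5,160+(v+.5)/7-.5]); S=lambda u,v:np.array([270+(u+.5)/5-.5,140+(v+.5)/5-.5])
bt=[T(120,322),T(160,402),T(553,208),T(515,130)]
for p in bt: print('bridge top',ray("top",p,.138))
bs=[S(190,152),S(140,182),S(335,352),S(398,325)]
for p in bs: print('bridge side',ray("side",p,.138))
for p in [T(75,245),T(480,58),T(615,340),T(212,533)]: print('base',ray("top",p,.01))
print('bush',ray("top",T(337,262),.147), ray("side",S(264,232),.147))
print('handle top ends',ray("top",T(346,190),.194),ray("top",T(329,295),.194))
for p in [S(222,170),S(308,170)]:print('handle side',ray("side",p,.194))
for p in [S(222,205),S(304,210)]:print('handle side low',ray("side",p,.162))
# project handle model
E
```

```text
bridge top [0.49755543 0.17037142 0.138     ]
bridge top [0.45860218 0.15012382 0.138     ]
bridge top [ 0.55582347 -0.04056183  0.138     ]
bridge top [ 0.59427854 -0.02162147  0.138     ]
bridge side [0.49284657 0.16997773 0.138     ]
bridge side [0.45527331 0.13982251 0.138     ]
bridge side [ 0.54543035 -0.05311204  0.138     ]
bridge side [ 0.5880789  -0.03333126  0.138     ]
base [0.55101182 0.20728721 0.01      ]
base [ 0.65288768 -0.0047821   0.01      ]
base [ 0.50364256 -0.07703169  0.01      ]
base [0.40042759 0.13265301 0.01      ]
bush [0.52703311 0.0645842  0.147     ] [0.52300695 0.06046833 0.147     ]
handle top ends [0.55582833 0.05912914 0.194     ] [0.50567953 0.06649444 0.194     ]
handle side [0.49643378 0.06403532 0.194     ]
handle side [0.5486517  0.05633791 0.194     ]
handle side low [0.49812656 0.07226388 0.162     ]
handle side low [0.54781712 0.05940628 0.162     ]
```

Run:
```python
from h import *
from workcell import status
import cv2
M=R.from_quat(status.state()["tool_rot"]).as_matrix()
print(M, 'yaw z',np.degrees(np.arctan2(M[1,2],M[0,2])),'yaw x',np.degrees(np.arctan2(M[1,0],M[0,0])))
c=np.array([.526,.0635]);
for a in(-8.4,):
  for n,o,k in(("top",(160,242,250,350),7),("side",(140,250,270,370),5)):
    im=cv2.imread(f"pics/{n}0.png")[o[0]:o[1],o[2]:o[3]];im=cv2.resize(im,None,fx=k,fy=k,interpolation=cv2.INTER_CUBIC)
    im=cv2.convertScaleAbs(im,alpha=1.6)
    r=np.array([[np.cos(np.radians(a)),-np.sin(np.radians(a))],[np.sin(np.radians(a)),np.cos(np.radians(a))]])
    for z in(.162,.194):
      P=[np.r_[c+r@np.array(q),z] for q in((.027,.007),(.027,-.007),(-.027,-.007),(-.027,.007))]
      p=(proj(n,P)-[o[2],o[0]]+.5)*k
      cv2.polylines(im,[p.astype(np.int32)],True,(0,0,255) if z>.17 else (0,255,0),1)
    cv2.imwrite(f"pics/ov_{n}.png",im)
```

```text
[[ 9.18425228e-01 -5.70025722e-04  3.95594205e-01]
 [-3.95594597e-01 -1.62505457e-03  9.18423799e-01]
 [ 1.19336983e-04 -9.99998517e-01 -1.71799021e-03]] yaw z 66.69692533996817 yaw x -23.30306291324698
```

View pics/ov_top.png

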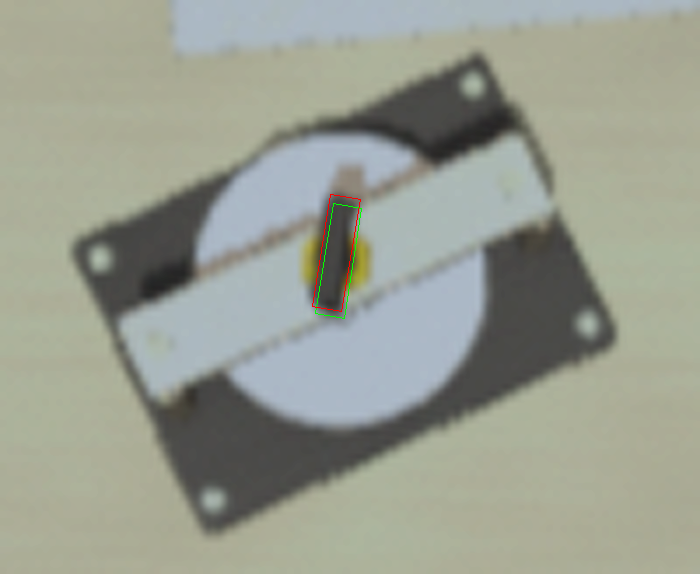

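View pics/ov_side.png

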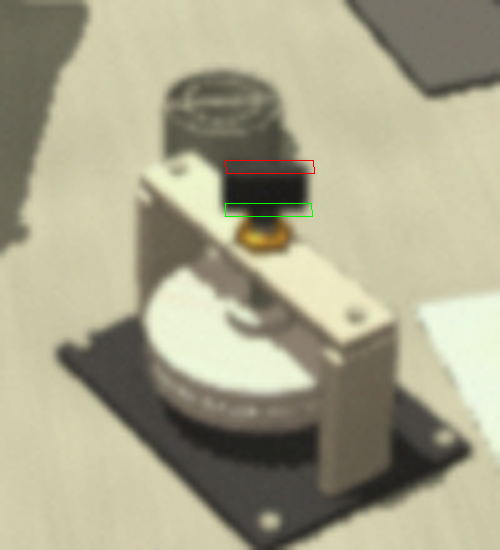

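The overlay fits to about 2 mm. I'll use axis (0.525, 0.065) with the bar at about −8° to world x, so tool z needs a yaw of 82°. Next I'll go above it.

```bash
python3 -m creep '[[0.84,0,-0.7,0],[0.84,0,-0.7,0],[0.84,0,-0.7,0],[0.84,0,-0.7,0],[0.84,0,-0.7,0],[0.84,0,-0.7,0],[0.84,0,-0.7,0],[0.84,0,-0.7,0],[0.84,0,-0.7,0],[0.84,0,-0.7,0],[0.84,0,-0.7,0],[0.84,0,-0.7,0],[0.84,0,-0.7,0],[0.84,0,-0.7,0],[0.84,0,-0.7,0],[0.84,0,-0.7,0],[0.84,0,-0.7,0],[0.84,0,-0.7,0]]' 1 20
python3 -m creep '[[0,0,0,-0.85],[0,0,0,-0.85],[0,0,0,-0.85],[0,0,0,0],[0,0,0,0]]'
cat >> h.py <<'E'
def go(tx,ty):
    from workcell import status
    s=status.state();M=R.from_quat(s["tool_rot"]).as_matrix();p=s["ee_pos"]
    d=M.T@np.array([tx-p[0],ty-p[1],0])/.03
    print('pos',p,'yawz',np.degrees(np.arctan2(M[1,2],M[0,2])),'units',d,'F',s["wrist_force"],'T',s["torque"],'j',s["joint_pos"].round(3),'gap',s["finger_gap"],'t',s["clock"])
E
python3 -c "
from h import *
go(.525,.065)"
```

```text
clock: 1.9
ee_pos: [0.5244, 0.0691, 0.4044]
tool_rot: [-0.693, 0.143, -0.143, 0.693]
wrist_force: [0.3, 0.1, 1.1]
finger_gap: 0.0855
clock: 2.4
ee_pos: [0.5241, 0.0704, 0.4044]
tool_rot: [0.705, -0.05, 0.05, -0.705]
wrist_force: [-0.3, -0.2, 0.2]
finger_gap: 0.0854
pos [0.52407005 0.07035063 0.40443764] yawz 81.89247282955344 units [ 5.58420428e-02 -7.93059457e-06 -1.72200110e-01] F [-0.33708459 -0.15670882  0.1725035 ] T [0.00215281 0.02744595 0.01272334] j [-0.538  0.191  0.373  1.833 -0.077  1.132  1.29 ] gap 0.0853966791599742 t 2.4
```

```bash
python3 -m creep '[[0.06,0.3,-0.17,0],[0,0.3,0,0],[0,0.2,0,0],[0,0,0,0]]'
python3 - <<'E'
from h import *
import cv2
go(.525,.065)
for n,o,k in(("top",(150,252,240,360),6),("side",(90,250,240,400),4)):
    im=viewer.snapshot(n)[o[0]:o[1],o[2]:o[3],::-1]
    cv2.imwrite(f"pics/p_{n}.png",cv2.convertScaleAbs(cv2.resize(im,None,fx=k,fy=k,interpolation=cv2.INTER_CUBIC),alpha=1.6))
E
```

```text
clock: 2.8
ee_pos: [0.5247, 0.0651, 0.3791]
tool_rot: [0.706, -0.05, 0.048, -0.705]
wrist_force: [-0.4, 0.7, -0.8]
finger_gap: 0.0849
pos [0.52474023 0.06510736 0.37911162] yawz 81.98189905297029 units [ 9.07345149e-03 -2.24301693e-05 -2.33582434e-03] F [-0.4131828   0.71620873 -0.82097937] T [ 0.02295903 -0.04529889  0.02644278] j [-0.526  0.217  0.373  1.864 -0.089  1.08   1.313] gap 0.08486521942783955 t 2.8
```

View pics/p_side.png

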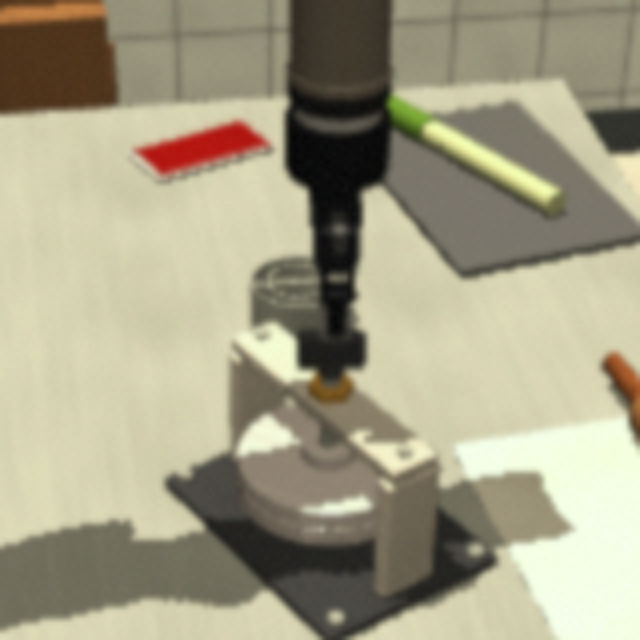

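View pics/p_top.png

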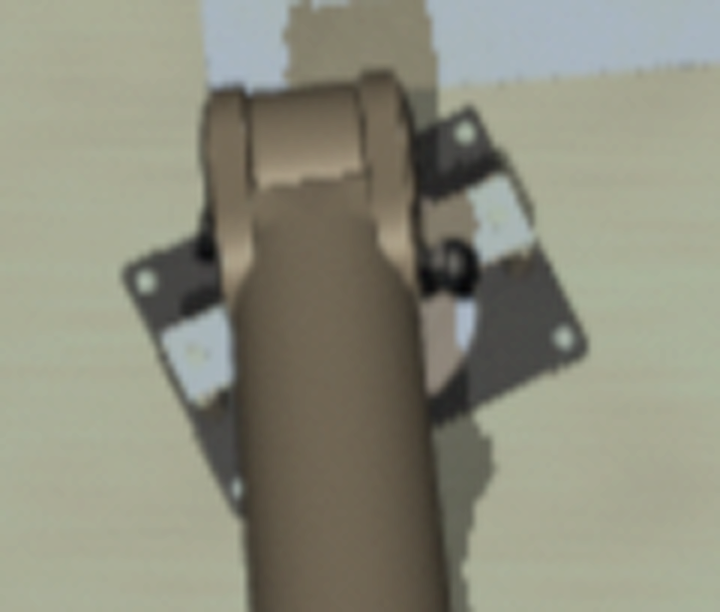

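Run:
```python
from h import *
z=np.array([np.cos(np.radians(82)),np.sin(np.radians(82)),0])
for nm,P in dict(near=np.array([.5247,.0651,.22])-.05*z,far=np.array([.5247,.0651,.22])+.05*z,handle=[.525,.065,.178],bush=[.525,.065,.147]).items(): print(nm,(proj("side",P)-[240,90]+.5)*4)
```

```text
near [[337.48782399 341.19944935]]
far [[332.31656588 269.2711913 ]]
handle [[333.97959787 349.84670312]]
bush [[333.07969608 382.45563749]]
```

```bash
python3 -m creep '[[-0.04,0.4,0,0],[0,0.4,0,0],[0,0.4,0,0],[0,0.2,0,0],[0,0,0,0]]'
python3 -m creep '[[0,0,0,0],[0,0,0,0],[0,0,0,0],[0,0,0,0],[0,0,0,0],[0,0,0,0],[0,0,0,0],[0,0,0,0],[0,0,0,0],[0,0,0,0]]' 0 20
python3 -c "
from h import *
go(.5235,.065)"
```

```text
clock: 3.4
ee_pos: [0.5236, 0.0652, 0.3372]
tool_rot: [0.706, -0.05, 0.048, -0.705]
wrist_force: [1.2, 0.9, 0.5]
finger_gap: 0.0854
clock: 4.4
ee_pos: [0.5241, 0.0644, 0.3391]
tool_rot: [0.706, -0.05, 0.05, -0.705]
wrist_force: [-1.9, -3.6, 5.7]
finger_gap: 0.0136
pos [0.52411081 0.06439207 0.33911944] yawz 81.96058255239278 units [-2.29943892e-02 -1.82470900e-05  1.72175864e-02] F [-1.93329849 -3.56326545  5.67167242] T [-0.85839772  0.51341135  0.00188724] j [-0.516  0.258  0.368  1.911 -0.109  0.991  1.331] gap 0.013647359844793011 t 4.4
```

Gripped, with a 13.6 mm gap for the 14 mm bar. Next is the first clockwise part, 36° of the at least 50° of free travel.

```bash
python3 -m creep '[[0,0,0,0.5],[0,0,0,0.5],[0,0,0,0.5],[0,0,0,0.5]]'
python3 -c "
from h import *
go(.5235,.065)"
python3 -m creep '[[0,0,0,0.5],[0,0,0,0.5],[0,0,0,0.5],[0,0,0,0.5],[0,0,0,0.5],[0,0,0,0.5],[0,0,0,0.5],[0,0,0,0.5],[0,0,0,0]]'
python3 - <<'E'
from h import *
import cv2
go(.5235,.065)
n,o,k="side",(90,250,240,400),4
im=viewer.snapshot(n)[o[0]:o[1],o[2]:o[3],::-1]
cv2.imwrite(f"pics/q_{n}.png",cv2.convertScaleAbs(cv2.resize(im,None,fx=k,fy=k,interpolation=cv2.INTER_CUBIC),alpha=1.6))
E
```

```text
clock: 4.8
ee_pos: [0.5241, 0.0645, 0.3391]
tool_rot: [0.696, -0.124, 0.124, -0.696]
wrist_force: [-2.1, -4.4, 4.9]
finger_gap: 0.0134
pos [0.5241205  0.06445078 0.33910113] yawz 69.84151502538599 units [-2.57253713e-02 -1.45400113e-05  1.00579081e-02] F [-2.13171056 -4.35081519  4.9114738 ] T [-0.7660263   0.43669344  0.09301608] j [-0.545  0.261  0.403  1.912 -0.12   0.992  1.13 ] gap 0.013432863201729739 t 4.8
clock: 5.7
ee_pos: [0.5242, 0.0646, 0.3391]
tool_rot: [0.656, -0.265, 0.266, -0.655]
wrist_force: [-2.4, -2.7, 5.7]
finger_gap: 0.0138
pos [0.52423201 0.06460903 0.33912928] yawz 45.9010228186351 units [-2.65920795e-02 -1.71320280e-05 -7.62106382e-03] F [-2.43852697 -2.73110349  5.65366964] T [-0.76841148  0.37640883 -0.07406388] j [-0.604  0.269  0.474  1.913 -0.144  0.992  0.736] gap 0.013770858171589241 t 5.7
```

View pics/q_side.png

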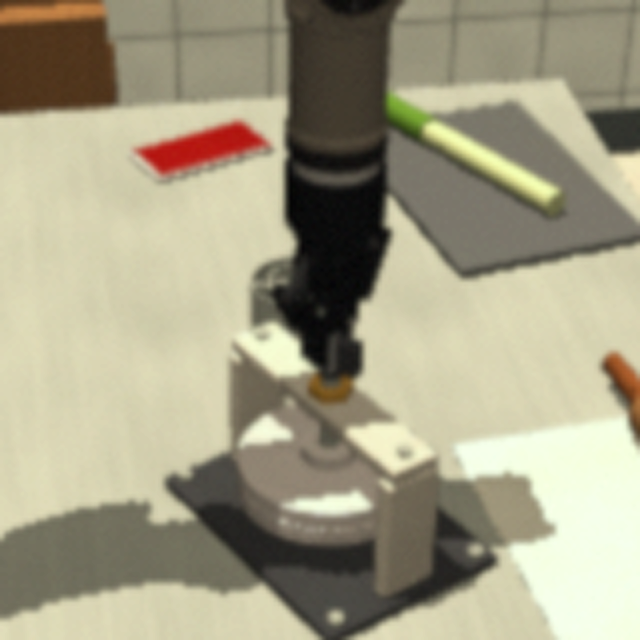

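```bash
cat > chk.py <<'E'
from h import *
from workcell import status
import sys
s=status.state();M=R.from_quat(s["tool_rot"]).as_matrix()
print('t %.2f yaw %.2f Tz %.3f'%(s["clock"],np.degrees(np.arctan2(M[1,2],M[0,2])),s["torque"][2]),'F',s["wrist_force"].round(1),'e7 %.3f'%s["joint_efforts"][6])
sys.exit(s["torque"][2]>float(sys.argv[1]))
E
C="python3 chk.py 0.17"
python3 -m creep '[[0,0,0,0.2],[0,0,0,0.2]]' >/dev/null && $C &&
python3 -m creep '[[0,0,0,0.2],[0,0,0,0.2]]' >/dev/null && $C &&
python3 -m creep '[[0,0,0,0.2],[0,0,0,0.2]]' >/dev/null && $C &&
python3 -m creep '[[0,0,0,0.2],[0,0,0,0.2]]' >/dev/null && $C &&
python3 -m creep '[[0,0,0,0.2],[0,0,0,0.2]]' >/dev/null && $C
```

```text
t 5.95 yaw 43.52 Tz 0.087 F [-1.8 -3.4  5.7] e7 0.106False
```

```bash
sed -i 's/sys.exit(\(.*\))$/sys.exit(int(\1))/' chk.py
C="python3 chk.py 0.17"
m1() { :; }
python3 -m creep '[[0,0,0,0.2],[0,0,0,0.2]]' >/dev/null && $C &&
python3 -m creep '[[0,0,0,0.2],[0,0,0,0.2]]' >/dev/null && $C &&
python3 -m creep '[[0,0,0,0.2],[0,0,0,0.2]]' >/dev/null && $C &&
python3 -m creep '[[0,0,0,0.2],[0,0,0,0.2]]' >/dev/null && $C &&
python3 -m creep '[[0,0,0,0.2],[0,0,0,0.2]]' >/dev/null && $C &&
python3 -m creep '[[0,0,0,0.2],[0,0,0,0.2]]' >/dev/null && $C
```

```text
t 6.15 yaw 41.13 Tz 0.053 F [-2.  -3.2  4.9] e7 0.103
t 6.35 yaw 38.73 Tz 0.052 F [-1.6 -3.2  4.7] e7 0.103
t 6.55 yaw 36.32 Tz 0.034 F [-1.5 -3.1  4.6] e7 0.103
t 6.75 yaw 33.92 Tz 0.034 F [-2.4 -3.1  5.1] e7 0.102
t 6.95 yaw 31.52 Tz 0.096 F [-1.4 -2.4  4.3] e7 0.102
t 7.15 yaw 29.13 Tz 0.038 F [-1.9 -3.3  5.4] e7 0.103
```

```bash
sed -i 's/int(s\["torque"\]\[2\]>float(sys.argv\[1\]))/int(s["torque"][2]>float(sys.argv[1]) or s["joint_efforts"][6]>0.14)/' chk.py; tail -1 chk.py
C="python3 chk.py 0.17"
python3 -m creep '[[0,0,0,0.2],[0,0,0,0.2]]' >/dev/null && $C &&
python3 -m creep '[[0,0,0,0.2],[0,0,0,0.2]]' >/dev/null && $C &&
python3 -m creep '[[0,0,0,0.2],[0,0,0,0.2]]' >/dev/null && $C &&
python3 -m creep '[[0,0,0,0.2],[0,0,0,0.2]]' >/dev/null && $C &&
python3 -m creep '[[0,0,0,0.2],[0,0,0,0.2]]' >/dev/null && $C &&
python3 -m creep '[[0,0,0,0.2],[0,0,0,0.2]]' >/dev/null && $C &&
python3 -m creep '[[0,0,0,0.2],[0,0,0,0.2]]' >/dev/null && $C &&
python3 -m creep '[[0,0,0,0.2],[0,0,0,0.2]]' >/dev/null && $C &&
python3 -m creep '[[0,0,0,0.2],[0,0,0,0.2]]' >/dev/null && $C &&
python3 -m creep '[[0,0,0,0.2],[0,0,0,0.2]]' >/dev/null && $C &&
python3 -m creep '[[0,0,0,0.2],[0,0,0,0.2]]' >/dev/null && $C &&
python3 -m creep '[[0,0,0,0.2],[0,0,0,0.2]]' >/dev/null && $C &&
python3 -m creep '[[0,0,0,0.2],[0,0,0,0.2]]' >/dev/null && $C &&
python3 -m creep '[[0,0,0,0.2],[0,0,0,0.2]]' >/dev/null && $C &&
python3 -m creep '[[0,0,0,0.2],[0,0,0,0.2]]' >/dev/null && $C &&
python3 -m creep '[[0,0,0,0.2],[0,0,0,0.2]]' >/dev/null && $C
```

```text
sys.exit(int(s["torque"][2]>float(sys.argv[1]) or s["joint_efforts"][6]>0.14))
t 7.35 yaw 26.72 Tz 0.074 F [-1.6 -3.7  6.3] e7 0.102
t 7.55 yaw 24.32 Tz 0.096 F [-1.2 -3.9  4.6] e7 0.102
t 7.75 yaw 21.92 Tz 0.024 F [-1.4 -3.9  4.6] e7 0.103
t 7.95 yaw 19.52 Tz 0.027 F [-1.4 -3.6  4.8] e7 0.101
t 8.15 yaw 17.12 Tz -0.041 F [-1.5 -2.9  5.5] e7 0.101
t 8.35 yaw 14.72 Tz 0.087 F [-1.8 -2.9  4.8] e7 0.100
t 8.55 yaw 12.32 Tz 0.075 F [-1.6 -3.7  5.6] e7 0.100
t 8.75 yaw 9.92 Tz 0.107 F [-0.4 -3.6  5.4] e7 0.100
t 8.95 yaw 7.51 Tz 0.099 F [-0.9 -3.5  5.6] e7 0.102
t 9.15 yaw 5.11 Tz 0.088 F [-0.5 -2.6  4.9] e7 0.099
t 9.35 yaw 2.72 Tz 0.022 F [-1.6 -3.8  4.5] e7 0.099
t 9.55 yaw 0.31 Tz 0.109 F [-0.5 -4.3  4.5] e7 0.100
t 9.75 yaw -2.09 Tz 0.020 F [-1.1 -2.9  4.4] e7 0.098
t 9.95 yaw -4.49 Tz 0.105 F [-0.3 -4.2  5.9] e7 0.099
t 10.15 yaw -6.89 Tz 0.056 F [-1.2 -3.6  5. ] e7 0.098
t 10.35 yaw -9.29 Tz 0.055 F [-1.2 -3.1  5.1] e7 0.098
```

```bash
C="python3 chk.py 0.17"
python3 -m creep '[[0,0,0,0.2],[0,0,0,0.2]]' >/dev/null && $C &&
python3 -m creep '[[0,0,0,0.2],[0,0,0,0.2]]' >/dev/null && $C &&
python3 -m creep '[[0,0,0,0.2],[0,0,0,0.2]]' >/dev/null && $C &&
python3 -m creep '[[0,0,0,0.2],[0,0,0,0.2]]' >/dev/null && $C &&
python3 -m creep '[[0,0,0,0.2],[0,0,0,0.2]]' >/dev/null && $C &&
python3 -m creep '[[0,0,0,0.2],[0,0,0,0.2]]' >/dev/null && $C &&
python3 -m creep '[[0,0,0,0.2],[0,0,0,0.2]]' >/dev/null && $C &&
python3 -m creep '[[0,0,0,0.2],[0,0,0,0.2]]' >/dev/null && $C &&
python3 -m creep '[[0,0,0,0.2],[0,0,0,0.2]]' >/dev/null && $C &&
python3 -m creep '[[0,0,0,0.2],[0,0,0,0.2]]' >/dev/null && $C &&
python3 -m creep '[[0,0,0,0.2],[0,0,0,0.2]]' >/dev/null && $C &&
python3 -m creep '[[0,0,0,0.2],[0,0,0,0.2]]' >/dev/null && $C &&
python3 -m creep '[[0,0,0,0.2],[0,0,0,0.2]]' >/dev/null && $C &&
python3 -m creep '[[0,0,0,0.2],[0,0,0,0.2]]' >/dev/null && $C &&
python3 -m creep '[[0,0,0,0.2],[0,0,0,0.2]]' >/dev/null && $C &&
python3 -m creep '[[0,0,0,0.2],[0,0,0,0.2]]' >/dev/null && $C
```

```text
t 10.55 yaw -11.69 Tz 0.047 F [-0.2 -4.   5.1] e7 0.097
t 10.75 yaw -14.10 Tz 0.078 F [-0.5 -3.3  4.7] e7 0.098
t 10.95 yaw -16.50 Tz 0.113 F [ 0.3 -2.9  4.8] e7 0.096
t 11.15 yaw -18.89 Tz 0.081 F [ 0.2 -3.8  5.2] e7 0.096
t 11.35 yaw -21.29 Tz 0.046 F [ 0.3 -3.9  5. ] e7 0.092
t 11.55 yaw -23.70 Tz 0.065 F [-0.6 -4.8  4.5] e7 0.095
t 11.75 yaw -26.10 Tz 0.052 F [ 0.2 -4.4  5.7] e7 0.094
t 11.95 yaw -28.50 Tz 0.045 F [ 0.3 -4.5  5. ] e7 0.095
t 12.15 yaw -30.90 Tz 0.066 F [ 0.1 -5.   5.2] e7 0.094
t 12.35 yaw -33.21 Tz 0.481 F [ 0.7 -4.1  4.8] e7 -0.393
```

The torque jumped, so the plate has bottomed. I'll ease off 1.2°, which stays within the 7° bottomed band, and pause there.

```bash
python3 -m creep '[[0,0,0,-0.2]]' ; python3 chk.py 0.17
python3 -m creep '[[0,0,0,0],[0,0,0,0],[0,0,0,0],[0,0,0,0]]' >/dev/null ; python3 chk.py 0.17
python3 - <<'E'
from h import *
import cv2
n,o,k="side",(140,250,270,370),5
im=viewer.snapshot(n)[o[0]:o[1],o[2]:o[3],::-1]
cv2.imwrite(f"pics/r_{n}.png",cv2.convertScaleAbs(cv2.resize(im,None,fx=k,fy=k,interpolation=cv2.INTER_CUBIC),alpha=1.6))
E
```

```text
clock: 12.45
ee_pos: [0.5247, 0.0647, 0.3391]
tool_rot: [0.342, -0.618, 0.619, -0.343]
wrist_force: [0.4, -4.6, 4.8]
finger_gap: 0.0137
t 12.45 yaw -32.03 Tz -0.079 F [ 0.4 -4.6  4.8] e7 -0.187
t 12.85 yaw -32.06 Tz 0.057 F [ 0.4 -4.5  5.9] e7 -0.061
```

View pics/r_side.png

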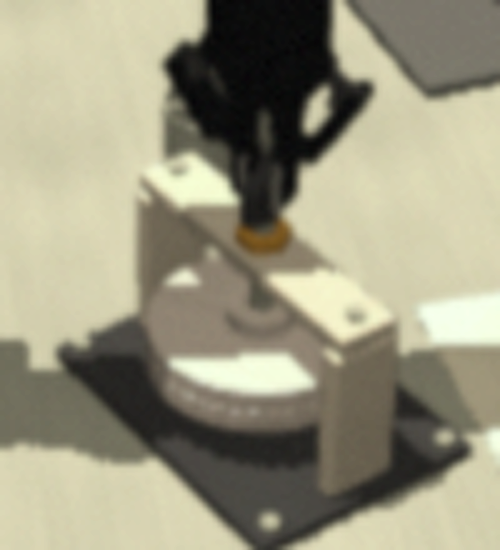

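The stop is at about yaw −32.5° after 114° of turn, and the bush is unchanged in the picture. Next I'll back off 90° counter-clockwise.

```bash
python3 -m creep '[[0,0,0,-0.5],[0,0,0,-0.5],[0,0,0,-0.5],[0,0,0,-0.5],[0,0,0,-0.5],[0,0,0,-0.5],[0,0,0,-0.5],[0,0,0,-0.5],[0,0,0,-0.5],[0,0,0,-0.5],[0,0,0,-0.5],[0,0,0,-0.5],[0,0,0,-0.5],[0,0,0,-0.5],[0,0,0,-0.5]]'; python3 chk.py 1
python3 -m creep '[[0,0,0,-0.5],[0,0,0,-0.5],[0,0,0,-0.5],[0,0,0,-0.5],[0,0,0,-0.5],[0,0,0,-0.5],[0,0,0,-0.5],[0,0,0,-0.5],[0,0,0,-0.5],[0,0,0,-0.5],[0,0,0,-0.5],[0,0,0,-0.5],[0,0,0,-0.5],[0,0,0,-0.5],[0,0,0,-0.5],[0,0,0,0],[0,0,0,0],[0,0,0,0]]'; python3 chk.py 1
```

```text
clock: 14.4
ee_pos: [0.5244, 0.0647, 0.3391]
tool_rot: [-0.553, 0.44, -0.44, 0.554]
wrist_force: [-1.2, -4.1, 4.6]
finger_gap: 0.0133
t 14.40 yaw 13.03 Tz -0.099 F [-1.2 -4.1  4.6] e7 -0.334
clock: 16.2
ee_pos: [0.5242, 0.0646, 0.3391]
tool_rot: [0.68, -0.195, 0.195, -0.679]
wrist_force: [-1.1, -4.9, 4.9]
finger_gap: 0.0138
t 16.20 yaw 57.93 Tz 0.042 F [-1.1 -4.9  4.9] e7 -0.054
```

```bash
python3 -m creep '[[0,0,0,0],[0,0,0,0],[0,0,0,0],[0,0,0,0],[0,0,0,0],[0,0,0,0],[0,0,0,0],[0,0,0,0],[0,0,0,0],[0,0,0,0]]' 1
python3 -m creep '[[0,-0.4,0,0],[0,-0.6,0,0],[0,-0.8,0,0],[0,-0.8,0,0],[0,-0.8,0,0],[0,0,0,0]]'
python3 -c "
from h import *
go(.5235,.065)"
# swing clear of the top view (towards world -x/+y)
```

```text
clock: 17.2
ee_pos: [0.5241, 0.0652, 0.3387]
tool_rot: [-0.68, 0.195, -0.195, 0.68]
wrist_force: [0.6, 1.2, -0.6]
finger_gap: 0.0854
clock: 17.8
ee_pos: [0.5252, 0.065, 0.4451]
tool_rot: [-0.678, 0.193, -0.197, 0.681]
wrist_force: [0.4, -0.2, -0.1]
finger_gap: 0.0853
pos [0.52521152 0.06496946 0.44513497] yawz 57.981740224157676 units [-0.04891017 -0.0004447  -0.0293838 ] F [ 0.35445172 -0.15267028 -0.12862257] T [0.01040685 0.03913186 0.0066562 ] j [-0.601  0.16   0.451  1.781 -0.076  1.209  0.883] gap 0.0853150125597924 t 17.8
```

```bash
python3 -m creep '[[-0.5,0,0.8,0],[-0.5,0,0.8,0],[-0.5,0,0.8,0],[-0.5,0,0.8,0],[-0.5,0,0.8,0],[-0.5,0,0.8,0],[-0.5,0,0.8,0],[-0.5,0,0.8,0],[-0.5,0,0.8,0],[-0.5,0,0.8,0],[-0.5,0,0.8,0],[-0.5,0,0.8,0],[0,0,0,0],[0,0,0,0]]'
python3 - <<'E'
from h import *
import cv2
for n,o,k in(("top",(160,242,250,350),7),("side",(140,250,270,370),5)):
    im=viewer.snapshot(n)[:,:,::-1]; cv2.imwrite(f"pics/end_{n}.png",im)
    im=im[o[0]:o[1],o[2]:o[3]]
    cv2.imwrite(f"pics/endc_{n}.png",cv2.convertScaleAbs(cv2.resize(im,None,fx=k,fy=k,interpolation=cv2.INTER_CUBIC),alpha=1.6))
E
```

```text
clock: 19.2
ee_pos: [0.5238, 0.4052, 0.4399]
tool_rot: [0.68, -0.195, 0.194, -0.679]
wrist_force: [0.3, -0.3, -0.7]
finger_gap: 0.0853
```

View pics/endc_top.png

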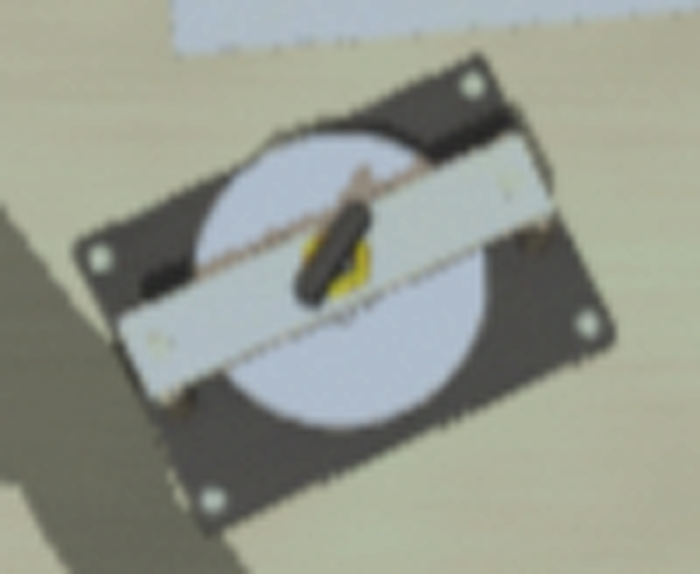

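View pics/endc_side.png

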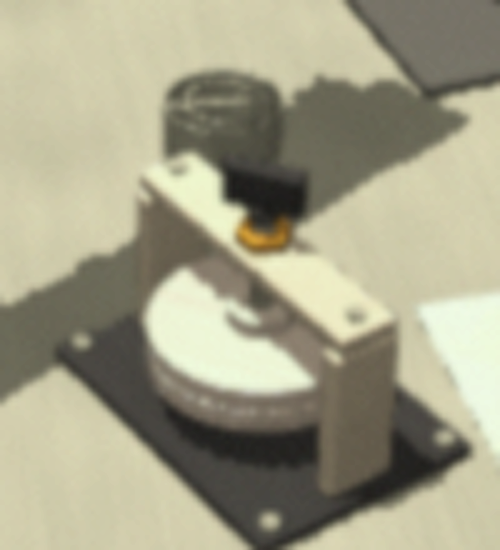

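View pics/end_top.png

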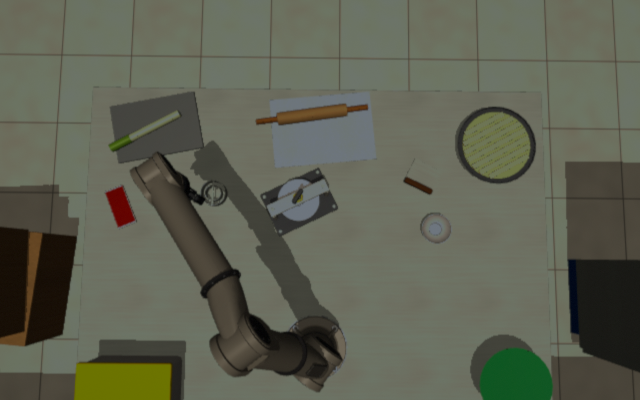

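```bash
python3 - <<'E'
import cv2,numpy as np
for f in("top0","end_top"):
    im=cv2.imread(f"pics/{f}.png")[160:242,250:350]; im=cv2.resize(im,None,fx=7,fy=7,interpolation=cv2.INTER_CUBIC)
    g=im.max(2); m=np.zeros_like(g); m[185:320,285:385]=(g[185:320,285:385]<62)
    n,l,s,c=cv2.connectedComponentsWithStats(m); i=1+s[1:,4].argmax()
    r=cv2.minAreaRect(np.argwhere(l==i)[:,::-1].astype(np.float32)); print(f,r,s[i,4])
E
python3 chk.py 1
```

```text
top0 ((335.1352844238281, 254.35882568359375), (37.72969055175781, 117.51082611083984), 5.90614128112793) 3417
end_top ((335.908203125, 253.76023864746094), (39.533111572265625, 113.87156677246094), 31.184978485107422) 3549
t 19.30 yaw 57.89 Tz -0.010 F [ 0.1 -1.  -1.2] e7 0.001
```

```bash
python3 -c "
from workcell import finish_job
print(finish_job())"
```

```text
the job is handed in; nothing more can be done
None
```

I turned the screw about 114° clockwise to its stop, paused there about 0.4 s, then backed it off about 90°. I then let go, lifted clear and handed in. The last clock reading before that was 19.3 s. No verdict was reported.

- **Stop:** the torque was about 0.05–0.1 N m on the way down, then jumped at the end of a 2.4° step.
- **Brief over-torque:** one sample at the stop read 0.48 N m, just above the 0.45 N m at which the bush is dragged. I eased off 1.2° at once, and the bush looked unmoved in the pictures afterwards, though I did not measure its rotation.
- **Quarter turn back:** the gripper stood about 90° back from my estimate of the stop, which is good to about 1°. In the top pictures the bar ended about 25° clockwise of where it began, against 24° expected from the gripper. Rough readings by eye gave 21°. All of these are well within the 15° allowance.
- **Gap:** I could not measure it directly; it is inferred from the turn.
- **Surroundings:** the cutters, tin and scraper look unmoved in the final top view. The arm stood clear with the gripper open and no meaningful wrist force.

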